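# Put the piled sanding drums back in their storage tiles

### The job

Take the two piles of sanding drums apart and put every drum back, standing upright and flat on the floor of the pocket, in the storage tile painted in its own colour. Set the drums down rather than dropping them, knock none over, and leave the gas bottle, the fish carving and the brush where they are.

Things in the scene. Friction and masses are not known exactly. Their poses are not given: they have to be found in the camera images.
- drum_red: loose rubber sanding drum, an upright round cylinder 64 mm in diameter and 50 mm tall, with a red rubber core (red flat ends with a small dark steel-lined bore in the middle; closed to the touch) and a brown abrasive sleeve; 160 to 300 g; at the start at the bottom of a pile, the drums of a pile centred on one another within 2 mm; origin: centre of its underside, z up along its axis, yaw means nothing
- drum_blue: loose rubber sanding drum, an upright round cylinder 64 mm in diameter and 50 mm tall, with a blue rubber core (blue flat ends with a small dark steel-lined bore in the middle; closed to the touch) and a brown abrasive sleeve; 160 to 300 g; at the start at the bottom of a pile, the drums of a pile centred on one another within 2 mm; origin: centre of its underside, z up along its axis, yaw means nothing
- drum_yellow: loose rubber sanding drum, an upright round cylinder 48 mm in diameter and 45 mm tall, with a yellow rubber core (yellow flat ends with a small dark steel-lined bore in the middle; closed to the touch) and a brown abrasive sleeve; 90 to 165 g; at the start standing on one of the two 64 mm drums, either one, the drums of a pile centred on one another within 2 mm; origin: centre of its underside, z up along its axis, yaw means nothing
- drum_green: loose rubber sanding drum, an upright round cylinder 48 mm in diameter and 45 mm tall, with a green rubber core (green flat ends with a small dark steel-lined bore in the middle; closed to the touch) and a brown abrasive sleeve; 90 to 165 g; at the start standing on one of the two 64 mm drums, either one, the drums of a pile centred on one another within 2 mm; origin: centre of its underside, z up along its axis, yaw means nothing
- drum_white: loose rubber sanding drum, an upright round cylinder 32 mm in diameter and 40 mm tall, with a white rubber core (white flat ends with a small dark steel-lined bore in the middle; closed to the touch) and a brown abrasive sleeve; 35 to 70 g; at the start standing on the yellow drum, the drums of a pile centred on one another within 2 mm; origin: centre of its underside, z up along its axis, yaw means nothing
- tile_red: fixed square plywood storage tile 100 x 100 x 14 mm lying flat on the bench, with one round pocket 80 mm in diameter and 8 mm deep in its middle (8 mm clear all round the red drum), pocket floor painted red, 6 mm above the bench; home of the red drum; origin: centre of its underside, below the pocket's centre; z up
- tile_blue: fixed square plywood storage tile 100 x 100 x 14 mm lying flat on the bench, with one round pocket 80 mm in diameter and 8 mm deep in its middle (8 mm clear all round the blue drum), pocket floor painted blue, 6 mm above the bench; home of the blue drum; origin: centre of its underside, below the pocket's centre; z up
- tile_yellow: fixed square plywood storage tile 100 x 100 x 14 mm lying flat on the bench, with one round pocket 64 mm in diameter and 8 mm deep in its middle (8 mm clear all round the yellow drum), pocket floor painted yellow, 6 mm above the bench; home of the yellow drum; origin: centre of its underside, below the pocket's centre; z up
- tile_green: fixed square plywood storage tile 100 x 100 x 14 mm lying flat on the bench, with one round pocket 64 mm in diameter and 8 mm deep in its middle (8 mm clear all round the green drum), pocket floor painted green, 6 mm above the bench; home of the green drum; origin: centre of its underside, below the pocket's centre; z up
- tile_white: fixed square plywood storage tile 100 x 100 x 14 mm lying flat on the bench, with one round pocket 48 mm in diameter and 8 mm deep in its middle (8 mm clear all round the white drum), pocket floor painted white, 6 mm above the bench; home of the white drum; origin: centre of its underside, below the pocket's centre; z up
- gas_bottle: bystander: loose upright blue gas bottle with a brass neck, 72 mm in diameter, 240 mm tall; origin: centre of its underside
- fish_carving: bystander: loose carved wooden fish, 170 mm long, held level on a steel pin over a 70 mm square wooden block, 140 mm tall in all; origin: centre of the block's underside, the fish lies along x
- bench_brush: bystander: loose wooden bench brush lying bristles down, 42 mm tall, 44 mm wide, reaching from x = -60 to +158 mm in its frame (handle to +x); origin: under the middle of the bristles

How it is judged:
At the end, for the whole second after the job is handed in: every drum stands in the pocket of the tile of its own colour: within 10 mm of the tile's centre, its underside 3 to 9 mm above the tile's underside (on the pocket floor, not on the rim), tilted less than 0.06 rad, at rest and not touched by the fingers (horizontal distance between drum_red and tile_red below 0.01 m and z of drum_red in the frame of tile_red between 0.003 and 0.009 m and angle between each of drum_red, drum_blue, drum_yellow, drum_green, drum_white's own z axis and vertical below 0.06 rad and linear speed of each of drum_red, drum_blue, drum_yellow, drum_green, drum_white below 0.02 m/s and angular speed of each of drum_red, drum_blue, drum_yellow, drum_green, drum_white below 0.2 rad/s and contact force between the fingers and drum_red below 0.1 N and horizontal distance between drum_blue and tile_blue below 0.01 m and z of drum_blue in the frame of tile_blue between 0.003 and 0.009 m and contact force between the fingers and drum_blue below 0.1 N and horizontal distance between drum_yellow and tile_yellow below 0.01 m and z of drum_yellow in the frame of tile_yellow between 0.003 and 0.009 m and contact force between the fingers and drum_yellow below 0.1 N and horizontal distance between drum_green and tile_green below 0.01 m and z of drum_green in the frame of tile_green between 0.003 and 0.009 m and contact force between the fingers and drum_green below 0.1 N and horizontal distance between drum_white and tile_white below 0.01 m and z of drum_white in the frame of tile_white between 0.003 and 0.009 m and contact force between the fingers and drum_white below 0.1 N).
It fails at once if a drum is dropped or thrown (falls freely from more than about 28 mm) ((linear speed of drum_red above 0.75 m/s and contact force between the fingers and drum_red below 0.05 N) or (linear speed of drum_blue above 0.75 m/s and contact force between the fingers and drum_blue below 0.05 N) or (linear speed of drum_yellow above 0.75 m/s and contact force between the fingers and drum_yellow below 0.05 N) or (linear speed of drum_green above 0.75 m/s and contact force between the fingers and drum_green below 0.05 N) or (linear speed of drum_white above 0.75 m/s and contact force between the fingers and drum_white below 0.05 N)).
It fails at once if a drum is knocked over (tilted by more than 40 degrees) (angle between any of drum_red, drum_blue, drum_yellow, drum_green, drum_white's own z axis and vertical above 0.7 rad).
It fails at once if the gas bottle, the fish carving or the brush is moved by more than 20 mm or knocked over (distance of any of gas_bottle, fish_carving, bench_brush from where it was at the start of the episode above 0.02 m or angle between any of gas_bottle, fish_carving, bench_brush's own z axis and vertical above 0.3 rad).
It also fails if it takes over 138 s, if anything falls off the work surface, if the arm or the gripper's body presses on something with over 40 N, if the wrist force passes 120 N, or if a joint passes its speed limit or range.

### The arm

A 6-joint arm with a two-finger parallel gripper is mounted at the origin on the work surface. World frame = base frame: x ahead of the robot, y to its left, z up, the work surface at z = 0. Lengths are in m, angles in rad, forces in N, time in s.
With the tool pointing down it reaches from about 0.35 to 0.975 m from the base axis. Payload 4.9 kg.
Tool frame: the origin (TCP) lies on the front face of the gripper's body, between the roots of the fingers; the fingertips stand ctrl.tip_extent ahead of it and the grasp point (between the pads) lies 54 mm ahead of it (ctrl.tip_extent is the distance from the TCP to the fingertips, in m); z points along the fingers, y is the line along which they close (so a half turn about z gives the same grasp; the last joint's range is limited). The gripper opens to 85 mm and grips with 20 to 120 N. Pads are 22 mm wide; open, the fingers measure 114 mm over their backs; the gripper's body (76 mm by 85 mm) begins 54 mm behind the grasp point. The pads swing forward as they close: fully open they stand 13 mm farther back than shut.
Start: joints at [1.145, 0.053, 1.613, -0, 1.476, -0.119], TCP at [0.189, 0.596, 0.304] pointing down, gripper open.
Joint ranges: [-3.01, 3.01], [-1.01, 2.22], [0.06, 2.58], [-1.02, 4.17], [0.09, 2.62], [-3.14, 3.14]. Speed limits (rad/s): [2.57, 2.57, 3.14, 3.14, 3.14, 3.14].

### API

Orientations are given as a rotation vector (axis times angle).
In Python, from station import ctrl gives the robot as it stands.
- The arm moves only by the tool apply_moves, never from a script. Its argument "rows" is one flat list of numbers, 6 for each row, row after row: the shift along the tool's x, y, z normalised to -1 to 1, where 1 is 0.6 m, then the turn, a rotation vector about the tool's x, y, z normalised to -1 to 1, where 1 is 90 degrees. A call has 1 to 20 rows; each row is the pose to reach, as a shift and turn from the pose commanded when the call began, along the tool's axes at that moment; what a row does not reach only later rows make up. A row lasts 1/10 s, in which the tool goes at most 50 mm and 8.59 degrees, less where a joint would pass 70% of its speed; a pose out of reach is approached as far as the arm can. A call with a number of a shift or a turn outside -1 to 1 is refused whole. A call with a gripper value outside its range is refused whole. "grip" is the opening, from 0 (shut) to 1 (fully open), set as the call begins (left out, the last holds). The fingers move at their own pace and stop on an object; "grip_force" is the grip in N (left out, the last holds). Time passes only in rows, so rows that repeat a pose let the fingers close. It gives the time, the measured TCP pose, the force, the opening and the grip force at its end, in the units of the state.
- ctrl.get_obs(): the state, without advancing time (a new reading comes with each control period).
- ctrl.get_image(name): name is "scene" or "top" or "wrist"; returns (picture, depth): 400x640x3 uint8, blue, green, red; 400x640 float32, m along the optical axis (not along the pixel's ray), 0 where there is no reading.
- ctrl.camera_model(name): a dict with "mtx" (3x3 intrinsics, pixels), "R" (3x3) and "t" (3): a world point X has camera coordinates R X + t; the wrist camera has in their place "tool_from_camera" (4x4, takes a point from camera to tool coordinates, whose origin is the TCP and whose axes are the flange's). Camera axes: x right, y down, z forward; pixel columns grow to the right and rows downward; lengths in m; the calibration is good to about 2 mm. A picture is of the moment at which its call begins: read the wrist's pose just before it. camera_model takes no time and is no camera call.
- ctrl.finish_job(): hands the job in; it is judged then, once.
The state is a dict: "t": time; "q": joint angles; "dq": joint speeds; "effort": joint torques, N m; "tool_pos": TCP position; "tool_rot": TCP orientation; "contact_force": force on the tool from outside, world axes, zero at the start; "wrist_torque": the same for the moment, N m; "opening": finger opening in m; "grip_force": force on a finger pad.
Only numpy, scipy, OpenCV 4.12 (cv2) and the standard library are available. Lean on these libraries where they do the work, as an engineer would, in place of code of your own. Each camera call takes 0.05 s, during which the arm holds its last target. There are 200 camera calls.

## Working session

There is one attempt and no reset: what is moved stays moved. The work goes in short steps, Python scripts to look and compute and a tool call to move; the robot and the scene stay as the last step left them, time stands still between calls to the robot, and variables do not carry over. Pictures are saved under pics/ and viewed, at most 14 in all, crops included, and the job is handed in when it is done.

Besides the shell and the picture viewer there is one more tool, called after "Emit:" in YAML: its name, and indented under it one key for each argument. apply_moves: Moves the arm, as the interface text tells. Its arguments: {"type":"object","properties":{"rows":{"type":"array","items":{"type":"number"}},"grip":{"type":"number"},"grip_force":{"type":"number"}},"required":["rows"]}

```bash
ls; mkdir -p pics
python3 - <<'E'
from station import ctrl
import cv2,numpy as np
o=ctrl.get_obs(); print({k:np.round(v,3) for k,v in o.items()}, ctrl.tip_extent)
for n in("scene","top"):
    im,d=ctrl.get_image(n); cv2.imwrite(f"pics/{n}0.png",im); np.savez(f"pics/{n}0.npz",im=im,d=d)
    m=ctrl.camera_model(n); print(n,{k:np.round(v,3).tolist() for k,v in m.items()})
print(ctrl.camera_model("wrist"))
E
```

```text
pics
{'t': np.float64(0.0), 'q': array([ 1.145,  0.053,  1.614, -0.   ,  1.476, -0.119]), 'dq': array([-0.002,  0.001, -0.001, -0.002, -0.   , -0.001]), 'effort': array([ 2.0000e-03, -3.9368e+01, -3.7018e+01,  0.0000e+00,  7.0000e-03,
       -0.0000e+00]), 'tool_pos': array([0.189, 0.595, 0.303]), 'tool_rot': array([-4.800e-01, -3.104e+00,  3.000e-03]), 'contact_force': array([ 0.777, -0.176,  0.309]), 'wrist_torque': array([ 0.055, -0.038,  0.002]), 'grip_force': np.float64(0.0), 'opening': np.float64(0.085)} 0.0726
scene {'mtx': [[457.942, 0.0, 321.186], [0.0, 457.942, 191.586], [0.0, 0.0, 1.0]], 'R': [[-0.058, 0.998, 0.015], [0.691, 0.05, -0.722], [-0.721, -0.031, -0.692]], 't': [0.028, -0.32, 1.669]}
top {'mtx': [[489.091, 0.0, 313.062], [0.0, 489.091, 196.474], [0.0, 0.0, 1.0]], 'R': [[0.016, -1.0, -0.005], [-0.977, -0.015, -0.214], [0.214, 0.008, -0.977]], 't': [-0.002, 0.568, 1.231]}
{'mtx': array([[341.16592217,   0.        , 322.81092188],
       [  0.        , 341.16592217, 201.26877498],
       [  0.        ,   0.        ,   1.        ]]), 'tool_from_camera': array([[ 6.96807857e-04, -9.60416447e-01, -2.78567339e-01,
         7.07810384e-02],
       [ 9.99998882e-01,  1.03770558e-03, -1.07630143e-03,
         4.41767567e-04],
       [ 1.32276848e-03, -2.78566278e-01,  9.60416097e-01,
        -6.93695939e-02],
       [ 0.00000000e+00,  0.00000000e+00,  0.00000000e+00,
         1.00000000e+00]])}
```

View pics/top0.png

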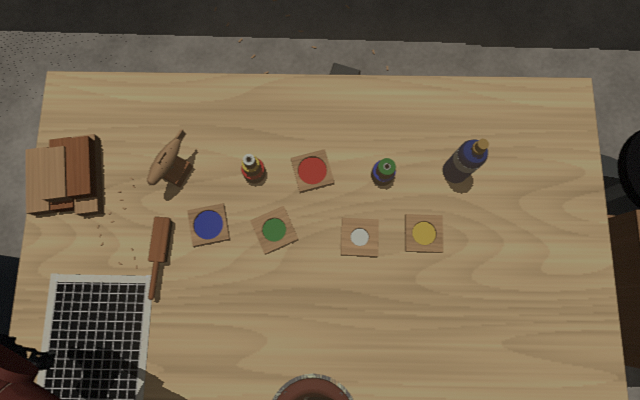

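View pics/scene0.png

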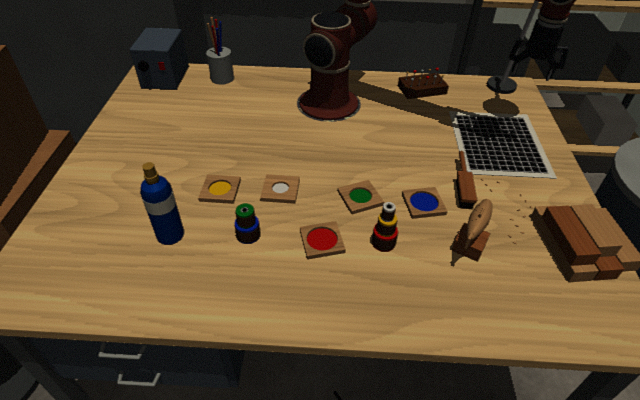

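The top picture shows pile A (white on yellow on red) at about (250,165) and pile B (green on blue) at about (384,170). Tiles: red (312,170), blue (208,224), green (274,229), white (360,237), yellow (424,233). Bottle is at (465,160), fish (170,160), brush (158,250).

```bash
cat > h.py <<'E'
import numpy as np,cv2
from station import ctrl
def ray(m,uv,z):
    K,R,t=[np.array(m[k]) for k in("mtx","R","t")]
    d=R.T@np.linalg.inv(K)@np.array([uv[0],uv[1],1.]); c=-R.T@t
    return c+d*(z-c[2])/d[2]
def cloud(m,d):
    K,R,t=[np.array(m[k]) for k in("mtx","R","t")]
    v,u=np.mgrid[:d.shape[0],:d.shape[1]]
    P=np.stack([(u-K[0,2])/K[0,0]*d,(v-K[1,2])/K[1,1]*d,d],-1)
    return (P-t)@R
H={"red":[(0,8),(172,180)],"blue":[(112,128)],"yellow":[(21,32)],"green":[(45,75)]}
def cmask(im,c):
    h=cv2.cvtColor(im,cv2.COLOR_BGR2HSV)
    if c=="white": return ((h[...,1]<60)&(h[...,2]>110)).astype(np.uint8)
    m=np.zeros(im.shape[:2],bool)
    for a,b in H[c]: m|=(h[...,0]>=a)&(h[...,0]<=b)
    return (m&(h[...,1]>130)&(h[...,2]>60)).astype(np.uint8)
E
python3 - <<'E'
from h import *
for n in("top","scene"):
    z=np.load(f"pics/{n}0.npz"); im,d=z["im"],z["d"]; m=ctrl.camera_model(n); P=cloud(m,d)
    for c in("red","blue","yellow","green","white"):
        k,L,s,ce=cv2.connectedComponentsWithStats(cmask(im,c))
        for i in range(1,k):
            if s[i,4]<25: continue
            p=P[L==i]; p=p[np.isfinite(p).all(1)]; med=np.median(p,0)
            if not(.3<med[0]<1 and abs(med[1])<.45): continue
            bb=s[i]; mid=(bb[0]+bb[2]/2-.5,bb[1]+bb[3]/2-.5)
            print(n,c,s[i,:5],"med",med.round(3),"@6mm",ray(m,ce[i],.006).round(4), "bbox@6mm",ray(m,mid,.006).round(4)[:2])
    # tile plates from depth: high surface pieces
    hm=((P[...,2]>.02)&(P[...,2]<.3)&(d>0)&(P[...,0]>.3)&(P[...,0]<.95)&(abs(P[...,1])<.45)).astype(np.uint8)
    k,L,s,ce=cv2.connectedComponentsWithStats(hm)
    for i in range(1,k):
        if s[i,4]>60: 
            p=P[L==i]; print(n,"high",s[i],p.min(0).round(3),p.max(0).round(3))
            for a,b in((.12,.15),(.085,.105),(.04,.056)):
                q=p[(p[:,2]>a)&(p[:,2]<b)]
                if len(q)>8: print("   z",a,b,len(q),q.mean(0).round(4),q.min(0).round(3),q.max(0).round(3))
E
```

```text
top red [298 157  29  27 608] med [0.655 0.012 0.007] @6mm [0.6546 0.0123 0.006 ] bbox@6mm [0.6553 0.0119]
top red [259 160   5  12  31] med [0.651 0.147 0.051] @6mm [0.6656 0.1533 0.006 ] bbox@6mm [0.6663 0.1548]
top red [241 168  11  12  37] med [0.629 0.192 0.049] @6mm [0.6408 0.1976 0.006 ] bbox@6mm [0.6425 0.1958]
top blue [195 211  27  28 453] med [0.496 0.299 0.007] @6mm [0.4972 0.2976 0.006 ] bbox@6mm [0.4972 0.2929]
top yellow [242 162  10  10  34] med [0.633 0.186 0.095] @6mm [0.6596 0.1992 0.006 ] bbox@6mm [0.6628 0.1953]
top yellow [412 222  24  23 428] med [ 0.483 -0.294  0.007] @6mm [ 0.4829 -0.2938  0.006 ] bbox@6mm [ 0.4828 -0.2934]
top white [243 154  12  11  84] med [0.647 0.173 0.135] @6mm [0.685  0.1914 0.006 ] bbox@6mm [0.6847 0.1906]
top white [351 229  18  17 247] med [ 0.469 -0.119  0.007] @6mm [ 0.4697 -0.1195  0.006 ] bbox@6mm [ 0.4693 -0.1199]
top high [ 147  129   45   57 1290] [0.581 0.345 0.02 ] [0.728 0.434 0.145]
   z 0.12 0.15 584 [0.6452 0.3901 0.1268] [0.581 0.347 0.12 ] [0.728 0.43  0.145]
   z 0.085 0.105 32 [0.6773 0.365  0.0995] [0.596 0.346 0.0
[... 3307 characters left out ...]
.348 0.091] [0.728 0.361 0.105]
   z 0.04 0.056 437 [0.6558 0.3896 0.0473] [0.603 0.345 0.04 ] [0.694 0.435 0.052]
scene high [235 203  25  38 741] [ 0.618 -0.214  0.02 ] [ 0.679 -0.151  0.102]
   z 0.085 0.105 264 [ 0.6478 -0.1829  0.0959] [ 0.618 -0.206  0.085] [ 0.67  -0.16   0.102]
   z 0.04 0.056 211 [ 0.6614 -0.1784  0.05  ] [ 0.621 -0.214  0.04 ] [ 0.678 -0.151  0.056]
scene high [372 202  26  46 866] [0.624 0.14  0.02 ] [0.68  0.203 0.141]
   z 0.12 0.15 159 [0.6496 0.1703 0.1338] [0.628 0.155 0.12 ] [0.663 0.187 0.141]
   z 0.085 0.105 175 [0.6577 0.1704 0.0955] [0.629 0.148 0.085] [0.671 0.196 0.104]
   z 0.04 0.056 207 [0.6631 0.1689 0.0499] [0.624 0.141 0.04 ] [0.68  0.201 0.056]
```

Run:
```python
from h import *
for n in("top","scene"):
    z=np.load(f"pics/{n}0.npz"); im,d=z["im"],z["d"]; m=ctrl.camera_model(n); P=cloud(m,d)
    hm=((P[...,2]>.0095)&(P[...,2]<.019)&(d>0)&(P[...,0]>.35)&(P[...,0]<.8)&(abs(P[...,1])<.36)).astype(np.uint8)
    k,L,s,ce=cv2.connectedComponentsWithStats(hm)
    for i in range(1,k):
        if s[i,4]>300:
            p=P[L==i]; r=cv2.minAreaRect((p[:,:2]*1000).astype(np.float32))
            print(n,s[i,4],"z",p[:,2].mean().round(4),np.round(r[0],1),np.round(r[1],1),r[2])
    g=(d>0)&(P[...,0]>.35)&(P[...,0]<.7)&(abs(P[...,1])<.3); q=P[g]; q=q[abs(q[:,2])<.005]; print("bench z",q.mean(0),q[:,2].std())
    for nm,h,xy in(("A",.135,(.646,.171)),("B",.095,(.645,-.183))):
        g=(d>0)&(abs(P[...,2]-h)<.004)&(np.hypot(P[...,0]-xy[0],P[...,1]-xy[1])<.04); q=P[g]
        c,r=cv2.minEnclosingCircle((q[:,:2]*1000).astype(np.float32)); print(nm,len(q),np.round(c,1),round(r,1),q.mean(0).round(4))
```

```text
top 615 z 0.0142 [653.7  11. ] [101.8 100.1] 15.766566276550293
top 685 z 0.0141 [497. 291.] [100.5 101.3] 12.442619323730469
top 884 z 0.0142 [485.9 111.4] [100.6  99.6] 25.058746337890625
top 897 z 0.0142 [ 482.9 -294.2] [100.5 101.3] 88.62771606445312
top 1064 z 0.0143 [ 471.2 -120.2] [100.  103.2] 88.45765686035156
bench z [ 5.13762220e-01 -2.72594310e-04  3.87061442e-04] 0.0023140456334322075
A 96 [645.2 170.5] 16.5 [0.6456 0.1709 0.1349]
B 212 [ 643.4 -184.2] 23.8 [ 0.6437 -0.1839  0.095 ]
scene 702 z 0.0151 [ 482.1 -293.1] [101.5 108.3] 89.18838500976562
scene 719 z 0.0157 [ 469.1 -120.1] [100.6 105.8] 88.41394805908203
scene 738 z 0.0151 [484.6 111.7] [105.6 101.5] 24.82555389404297
scene 702 z 0.0145 [495.  291.1] [105.1 103.7] 13.402726173400879
scene 833 z 0.0144 [651.7  11.4] [107.1 101.3] 16.339994430541992
bench z [0.54552024 0.00179052 0.00257354] 0.001484872039007408
A 91 [645.3 171.1] 18.0 [0.6472 0.1705 0.1362]
B 183 [ 643.4 -181.9] 26.4 [ 0.6463 -0.1831  0.0964]
```

Emit:
apply_moves:
  rows: [0,0,0,0,0,-0.09,0,0,0,0,0,-0.16,0,0,0,0,0,-0.195,0,0,0,0,0,-0.195,0,0,0,0,0,-0.195]
  grip: 1
  grip_force: 40

```text
t: 0.6
tool_pos: [0.1887, 0.5956, 0.3034]
tool_rot: [-0.003, -3.141, 0.001]
contact_force: [0.9, 0.3, 0.2]
opening: 0.0853
grip_force: 0.0
```

Emit:
apply_moves:
  rows: [-0.38,-0.65,0.04,0,0,0,-0.38,-0.65,0.04,0,0,0,-0.38,-0.65,0.04,0,0,0,-0.38,-0.65,0.04,0,0,0,-0.38,-0.65,0.04,0,0,0,-0.38,-0.65,0.04,0,0,0,-0.38,-0.65,0.04,0,0,0,-0.38,-0.65,0.04,0,0,0,-0.38,-0.65,0.04,0,0,0,-0.38,-0.65,0.04,0,0,0,-0.38,-0.65,0.04,0,0,0]

```text
t: 1.7
tool_pos: [0.4169, 0.2047, 0.2798]
tool_rot: [-0.007, -3.141, -0.0]
contact_force: [-0.8, 1.0, -0.1]
opening: 0.0853
grip_force: 0.0
```

Emit:
apply_moves:
  rows: [-0.38,-0.65,0.08,0,0,0,-0.38,-0.65,0.08,0,0,0,-0.38,-0.65,0.08,0,0,0,-0.38,-0.65,0.08,0,0,0,-0.38,-0.65,0.08,0,0,0,-0.38,-0.65,0.08,0,0,0,-0.38,-0.65,0.08,0,0,0,-0.38,-0.65,0.08,0,0,0,-0.38,-0.65,0.08,0,0,0,-0.38,-0.65,0.08,0,0,0,-0.38,-0.65,0.08,0,0,0,-0.38,-0.65,0.08,0,0,0]

```text
t: 2.9
tool_pos: [0.6445, -0.1823, 0.2319]
tool_rot: [0.002, -3.141, -0.001]
contact_force: [-0.4, 0.6, -0.6]
opening: 0.0855
grip_force: 0.0
```

```bash
cat >> h.py <<'E'
from scipy.spatial.transform import Rotation as Ro
def wrist(name=None):
    """wrist picture, its world-frame camera model and point cloud"""
    o=ctrl.get_obs(); im,d=ctrl.get_image("wrist"); c=ctrl.camera_model("wrist")
    T=np.eye(4); T[:3,:3]=Ro.from_rotvec(o["tool_rot"]).as_matrix(); T[:3,3]=o["tool_pos"]
    V=np.linalg.inv(T@np.array(c["tool_from_camera"])); m=dict(mtx=c["mtx"],R=V[:3,:3],t=V[:3,3])
    if name: cv2.imwrite(f"pics/{name}.png",im)
    return o,im,d,m,cloud(m,d)
def disc(P,d,z,xy,rad=.06,tol=.004):
    g=(d>0)&(abs(P[...,2]-z)<tol)&(np.hypot(P[...,0]-xy[0],P[...,1]-xy[1])<rad)
    q=P[g]
    if len(q)<20: return None
    c,r=cv2.minEnclosingCircle((q[:,:2]*1000).astype(np.float32)); lo,hi=np.percentile(q,[1,99],axis=0)
    return len(q),np.round(c,1),round(r,1),((lo+hi)/2).round(4),q.mean(0).round(4)
E
python3 - <<'E'
from h import *
o,im,d,m,P=wrist("w1"); print(o["tool_pos"].round(4),ctrl.tip_extent)
print(disc(P,d,.095,(.644,-.183),.04))
E
```

```text
[ 0.6445 -0.1823  0.2319] 0.0726
(3828, array([ 644.3, -183.9]), 23.3, array([ 0.6441, -0.1838,  0.0941]), array([ 0.6436, -0.1837,  0.0942]))
```

View pics/w1.png

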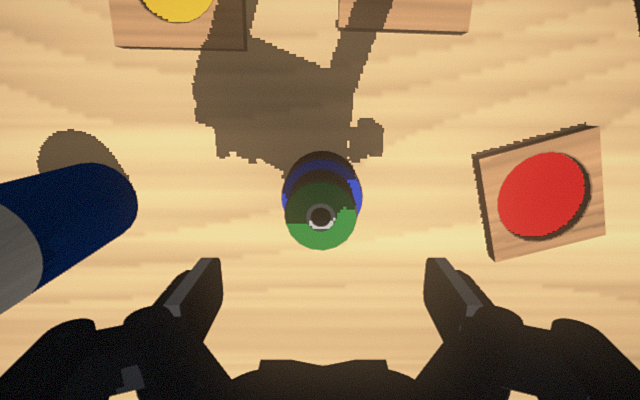

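The wrist picture shows the green top centred between the fingers at about (321,217), on the blue drum, clear of the bottle. It measures (0.644, -0.184, 0.094), which agrees with the top camera.

Emit:
apply_moves:
  rows: [0,-0.0025,0.04,0,0,0,0,-0.0025,0.08,0,0,0,0,-0.0025,0.12,0,0,0,0,-0.0025,0.145,0,0,0,0,-0.0025,0.16,0,0,0,0,-0.0025,0.16,0,0,0,0,-0.0025,0.16,0,0,0]

```text
t: 3.65
tool_pos: [0.6449, -0.1858, 0.1371]
tool_rot: [0.0, 3.14, -0.001]
contact_force: [0.1, 0.1, 0.6]
opening: 0.0852
grip_force: 0.0
```

Emit:
apply_moves:
  rows: [0,0,0,0,0,0,0,0,0,0,0,0,0,0,0,0,0,0,0,0,0,0,0,0,0,0,0,0,0,0,0,0,0,0,0,0,0,0,0,0,0,0,0,0,0,0,0,0]
  grip: 0
  grip_force: 40

```text
t: 4.45
tool_pos: [0.645, -0.1862, 0.1372]
tool_rot: [0.001, 3.14, -0.001]
contact_force: [-0.5, -0.1, 6.8]
opening: 0.047
grip_force: 41.8
```

Emit:
apply_moves:
  rows: [0,0,-0.015,0,0,0,0,0,-0.045,0,0,0,0,0,-0.08,0,0,0,0.01,0.02,-0.1,0,0,0,0.03,0.06,-0.1,0,0,0,0.06,0.115,-0.1,0,0,0,0.092,0.175,-0.1,0,0,0,0.124,0.235,-0.1,0,0,0,0.156,0.295,-0.1,0,0,0,0.188,0.355,-0.1,0,0,0,0.217,0.41,-0.1,0,0,0,0.24,0.455,-0.1,0,0,0,0.256,0.482,-0.1,0,0,0,0.264,0.496,-0.1,0,0,0,0.264,0.496,-0.1,0,0,0,0.264,0.496,-0.1,0,0,0]

```text
t: 6.05
tool_pos: [0.4865, 0.1113, 0.1963]
tool_rot: [0.001, 3.141, -0.001]
contact_force: [0.1, 0.5, -1.7]
opening: 0.0469
grip_force: 41.4
```

Run:
```python
from h import *
o,im,d,m,P=wrist("w2"); print(o["tool_pos"].round(4),o["opening"],o["contact_force"])
np.savez("pics/w2.npz",im=im,d=d,P=P)
print(disc(P,d,.155,o["tool_pos"][:2],.04,.006))
mk=cmask(im,"green"); k,L,s,ce=cv2.connectedComponentsWithStats(mk); print([ (s[i].tolist(),np.median(P[L==i],0).round(4)) for i in range(1,k) if s[i,4]>100])
```

```text
[0.4865 0.1113 0.1963] 0.04687756371046486 [ 0.09902519  0.47525715 -1.68487617]
(12320, array([480.2, 111.5]), 37.2, array([0.4853, 0.1115, 0.1548]), array([0.484 , 0.1115, 0.1535]))
[([285, 177, 79, 40, 1199], array([0.4902, 0.1203, 0.0057])), ([266, 242, 117, 107, 2913], array([0.4921, 0.1178, 0.1535])), ([270, 287, 30, 24, 156], array([0.4878, 0.0993, 0.1535]))]
```

View pics/w2.png

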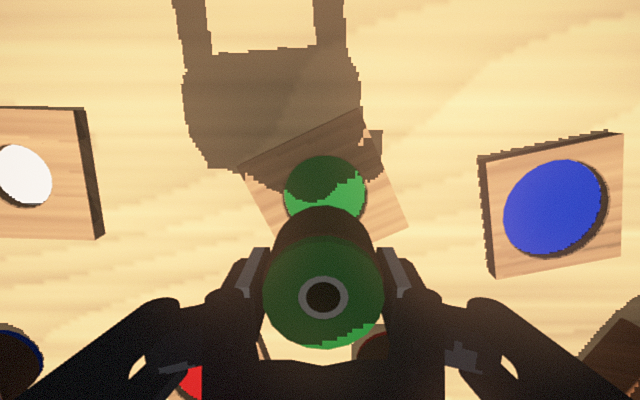

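The wrist picture shows the green drum level in the fingers (bore at (322,297)), with the green pocket right below it. Setting it down.

Emit:
apply_moves:
  rows: [0,0,0.03,0,0,0,0,0,0.07,0,0,0,0,0,0.11,0,0,0,0,0,0.14,0,0,0,0,0,0.155,0,0,0,0,0,0.163,0,0,0,0,0,0.168,0,0,0,0,0,0.17,0,0,0,0,0,0.17,0,0,0,0,0,0.17,0,0,0]

```text
t: 7.1
tool_pos: [0.4866, 0.1118, 0.0947]
tool_rot: [0.001, 3.14, 0.0]
contact_force: [0.2, 1.2, -0.8]
opening: 0.0471
grip_force: 41.4
```

Emit:
apply_moves:
  rows: [0,0,0.0025,0,0,0,0,0,0.0025,0,0,0,0,0,0.0025,0,0,0]

```text
t: 7.4
tool_pos: [0.4867, 0.1118, 0.0932]
tool_rot: [0.001, 3.14, 0.0]
contact_force: [-0.7, 0.4, 2.9]
opening: 0.0469
grip_force: 41.7
```

Emit:
apply_moves:
  rows: [0,0,0,0,0,0,0,0,0,0,0,0,0,0,0,0,0,0,0,0,0,0,0,0,0,0,0,0,0,0,0,0,-0.03,0,0,0,0,0,-0.1,0,0,0,0,0,-0.18,0,0,0,0,0,-0.23,0,0,0,0,0,-0.23,0,0,0]
  grip: 1

```text
t: 8.4
tool_pos: [0.4889, 0.112, 0.2367]
tool_rot: [0.001, 3.13, 0.001]
contact_force: [0.6, -0.5, 0.1]
opening: 0.0856
grip_force: 0.0
```

Run:
```python
from h import *
o,im,d,m,P=wrist(); print(o["tool_pos"].round(4),o["opening"])
print(disc(P,d,.051,(.4855,.1115),.05))
g=(d>0)&(P[...,2]>.011)&(P[...,2]<.018)&(abs(P[...,0]-.4855)<.08)&(abs(P[...,1]-.1115)<.08)
print(cv2.minAreaRect((P[g][:,:2]*1000).astype(np.float32)))
```

```text
[0.4889 0.112  0.2367] 0.08561074829259144
(2660, array([486.1, 111.5]), 23.1, array([0.4857, 0.1115, 0.0501]), array([0.4854, 0.1117, 0.0502]))
((486.349365234375, 112.3680648803711), (100.5740966796875, 100.23214721679688), 25.15141487121582)
```

Green sits in its pocket, within 1 mm of centre. White next.

Emit:
apply_moves:
  rows: [-0.04,0.015,0,0,0,0,-0.11,0.04,0,0,0,0,-0.18,0.067,0,0,0,0,-0.24,0.09,0,0,0,0,-0.264,0.0985,0,0,0,0,-0.264,0.0985,0,0,0,0,-0.264,0.0985,0.03,0,0,0,-0.264,0.0985,0.06,0,0,0,-0.264,0.0985,0.08,0,0,0,-0.264,0.0985,0.089,0,0,0,-0.264,0.0985,0.089,0,0,0,-0.264,0.0985,0.089,0,0,0]

```text
t: 9.65
tool_pos: [0.6446, 0.1707, 0.1774]
tool_rot: [0.001, 3.141, 0.0]
contact_force: [-0.2, -0.1, 0.6]
opening: 0.0854
grip_force: 0.0
```

Run:
```python
from h import *
o,im,d,m,P=wrist(); print(o["tool_pos"].round(4),o["opening"])
print(disc(P,d,.135,(.6455,.171),.022))
```

```text
[0.6446 0.1707 0.1774] 0.08540652127550061
(4514, array([646.2, 172.1]), 15.4, array([0.6458, 0.1722, 0.1334]), array([0.6453, 0.1722, 0.134 ]))
```

Emit:
apply_moves:
  rows: [-0.002,0.0025,-0.004,0,0,0,-0.002,0.0025,-0.004,0,0,0,-0.002,0.0025,-0.004,0,0,0]

```text
t: 10.0
tool_pos: [0.6462, 0.1724, 0.1802]
tool_rot: [0.001, 3.14, 0.0]
contact_force: [-0.2, -0.3, -1.4]
opening: 0.0853
grip_force: 0.0
```

Emit:
apply_moves:
  rows: [0,0,0,0,0,0,0,0,0,0,0,0,0,0,0,0,0,0,0,0,0,0,0,0,0,0,0,0,0,0,0,0,0,0,0,0,0,0,0,0,0,0,0,0,0,0,0,0,0,0,0,0,0,0]
  grip: 0
  grip_force: 30

```text
t: 10.9
tool_pos: [0.6458, 0.1723, 0.1794]
tool_rot: [0.001, 3.142, -0.0]
contact_force: [-0.0, 0.2, 0.2]
opening: 0.0307
grip_force: 29.7
```

Emit:
apply_moves:
  rows: [0,0,-0.012,0,0,0,0,0,-0.04,0,0,0,0,0,-0.07,0,0,0,0.01,-0.02,-0.08,0,0,0,0.034,-0.06,-0.08,0,0,0,0.067,-0.115,-0.08,0,0,0,0.102,-0.172,-0.08,0,0,0,0.138,-0.232,-0.08,0,0,0,0.174,-0.292,-0.08,0,0,0,0.209,-0.35,-0.08,0,0,0,0.24,-0.405,-0.08,0,0,0,0.266,-0.447,-0.08,0,0,0,0.283,-0.475,-0.08,0,0,0,0.291,-0.487,-0.08,0,0,0,0.291,-0.487,-0.08,0,0,0,0.291,-0.487,-0.08,0,0,0]

```text
t: 12.5
tool_pos: [0.4712, -0.1196, 0.2278]
tool_rot: [0.001, 3.141, 0.0]
contact_force: [-0.3, -0.6, -0.3]
opening: 0.0311
grip_force: 29.8
```

Run:
```python
from h import *
o,im,d,m,P=wrist("w3"); print(o["tool_pos"].round(4),o["opening"],o["contact_force"].round(1))
print(disc(P,d,o["tool_pos"][2]-.0444,o["tool_pos"][:2],.022))
```

```text
[ 0.4712 -0.1196  0.2278] 0.03108743760251918 [-0.3 -0.6 -0.3]
(4912, array([ 468.8, -119.6]), 21.0, array([ 0.4713, -0.1196,  0.1831]), array([ 0.4704, -0.1195,  0.1825]))
```

View pics/w3.png

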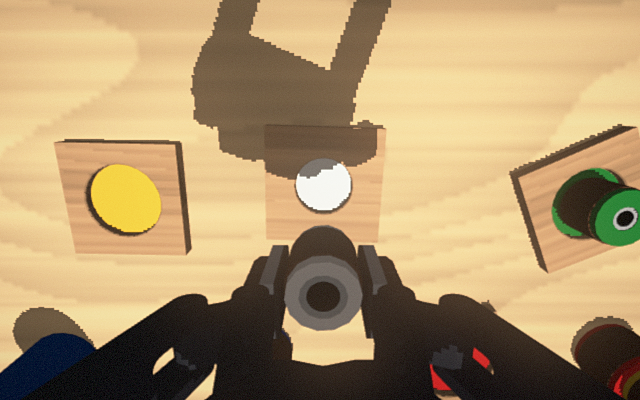

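The white drum hangs level (bore at (323,295)), lined up with its pocket at (323,185).

Emit:
apply_moves:
  rows: [0,0,0.03,0,0,0,0,0,0.08,0,0,0,0,0,0.13,0,0,0,0,0,0.175,0,0,0,0,0,0.205,0,0,0,0,0,0.218,0,0,0,0,0,0.224,0,0,0,0,0,0.227,0,0,0,0,0,0.228,0,0,0,0,0,0.228,0,0,0,0,0,0.228,0,0,0]

```text
t: 13.65
tool_pos: [0.4715, -0.1201, 0.0915]
tool_rot: [0.001, 3.14, -0.001]
contact_force: [0.7, 0.1, -0.2]
opening: 0.031
grip_force: 29.8
```

Emit:
apply_moves:
  rows: [0,0,0.0025,0,0,0,0,0,0.0025,0,0,0,0,0,0.0025,0,0,0]

```text
t: 13.95
tool_pos: [0.4717, -0.1201, 0.0904]
tool_rot: [0.001, 3.14, -0.001]
contact_force: [-2.4, 0.9, 4.4]
opening: 0.0314
grip_force: 30.3
```

Emit:
apply_moves:
  rows: [0,0,0,0,0,0,0,0,0,0,0,0,0,0,0,0,0,0,0,0,0,0,0,0,0,0,0,0,0,0,0,0,0,0,0,0,0,0,-0.03,0,0,0,0,0,-0.1,0,0,0,0,0,-0.18,0,0,0,0,0,-0.23,0,0,0,0,0,-0.23,0,0,0]
  grip: 1

```text
t: 15.05
tool_pos: [0.4736, -0.1209, 0.2334]
tool_rot: [0.001, 3.131, -0.007]
contact_force: [0.6, -0.2, 0.6]
opening: 0.0859
grip_force: 0.0
```

```bash
cat >> h.py <<'E'
def check(top,xy):
    o,im,d,m,P=wrist(); print(o["tool_pos"].round(4),round(o["opening"],4))
    print(disc(P,d,top,xy,.05))
    g=(d>0)&(P[...,2]>.011)&(P[...,2]<.018)&(abs(P[...,0]-xy[0])<.075)&(abs(P[...,1]-xy[1])<.075)
    print(np.round(np.hstack(cv2.minAreaRect((P[g][:,:2]*1000).astype(np.float32))),1))
E
python3 -c "
from h import *
check(.046,(.471,-.12))"
```

```text
[ 0.4736 -0.1209  0.2334] 0.0859
(1109, array([ 472.1, -120.4]), 15.0, array([ 0.472 , -0.1202,  0.045 ]), array([ 0.4719, -0.1203,  0.0451]))
[ 470.  -119.4  100.3  100.6   88.2]
```

White is within 2.5 mm of centre. Yellow next.

Emit:
apply_moves:
  rows: [-0.03,0.05,0,0,0,0,-0.07,0.117,0,0,0,0,-0.11,0.184,0,0,0,0,-0.15,0.251,0,0,0,0,-0.19,0.318,0,0,0,0,-0.23,0.385,0,0,0,0,-0.265,0.444,0,0,0,0,-0.29,0.486,0,0,0,0,-0.29,0.486,0.05,0,0,0,-0.29,0.486,0.08,0,0,0,-0.29,0.486,0.08,0,0,0,-0.29,0.486,0.08,0,0,0]

```text
t: 16.3
tool_pos: [0.6442, 0.1709, 0.1774]
tool_rot: [-0.002, -3.138, 0.001]
contact_force: [-0.0, -0.3, 0.1]
opening: 0.0854
grip_force: 0.0
```

```bash
python3 -c "
from h import *
o,im,d,m,P=wrist(); print(o['tool_pos'].round(4)); print(disc(P,d,.095,(.6455,.171),.035)); print(disc(P,d,.05,(.6455,.171),.05))"
```

```text
[0.6442 0.1709 0.1774]
(6357, array([647.1, 173.4]), 23.2, array([0.6466, 0.1732, 0.0939]), array([0.6461, 0.1732, 0.0942]))
(1926, array([646.9, 173.1]), 31.0, array([0.6353, 0.173 , 0.0488]), array([0.6303, 0.1724, 0.0493]))
```

Emit:
apply_moves:
  rows: [-0.0015,0.0025,0.025,0,0,0,-0.0015,0.0025,0.05,0,0,0,-0.0015,0.0025,0.062,0,0,0,-0.0015,0.0025,0.068,0,0,0,-0.0015,0.0025,0.068,0,0,0,-0.0015,0.0025,0.068,0,0,0,-0.0015,0.0025,0.068,0,0,0]

```text
t: 17.05
tool_pos: [0.6465, 0.1733, 0.1391]
tool_rot: [0.001, 3.14, 0.0]
contact_force: [0.3, -0.0, 0.6]
opening: 0.0854
grip_force: 0.0
```

Emit:
apply_moves:
  rows: [0,0,0,0,0,0,0,0,0,0,0,0,0,0,0,0,0,0,0,0,0,0,0,0,0,0,0,0,0,0,0,0,0,0,0,0,0,0,0,0,0,0,0,0,0,0,0,0]
  grip: 0
  grip_force: 40

```text
t: 17.85
tool_pos: [0.6464, 0.1732, 0.1389]
tool_rot: [0.001, 3.141, 0.0]
contact_force: [0.9, 0.3, 4.2]
opening: 0.0467
grip_force: 41.6
```

Emit:
apply_moves:
  rows: [0,0,-0.015,0,0,0,0,0,-0.05,0,0,0,0.003,-0.008,-0.08,0,0,0,0.011,-0.031,-0.1,0,0,0,0.027,-0.078,-0.1,0,0,0,0.049,-0.14,-0.1,0,0,0,0.073,-0.21,-0.1,0,0,0,0.098,-0.28,-0.1,0,0,0,0.122,-0.35,-0.1,0,0,0,0.147,-0.42,-0.1,0,0,0,0.171,-0.49,-0.1,0,0,0,0.196,-0.56,-0.1,0,0,0,0.22,-0.63,-0.1,0,0,0,0.243,-0.695,-0.1,0,0,0,0.26,-0.745,-0.1,0,0,0,0.268,-0.769,-0.1,0,0,0,0.272,-0.779,-0.1,0,0,0,0.272,-0.779,-0.1,0,0,0,0.272,-0.779,-0.1,0,0,0]

```text
t: 19.75
tool_pos: [0.4828, -0.2932, 0.1982]
tool_rot: [0.001, -3.141, -0.001]
contact_force: [0.4, 0.1, -0.4]
opening: 0.0469
grip_force: 41.4
```

Run:
```python
from h import *
o,im,d,m,P=wrist("w4"); print(o["tool_pos"].round(4),o["opening"],o["contact_force"].round(1))
print(disc(P,d,o["tool_pos"][2]-.0439,o["tool_pos"][:2],.03))
```

```text
[ 0.4828 -0.2932  0.1982] 0.04685196429576444 [ 0.4  0.1 -0.4]
(11005, array([ 478.7, -293.1]), 28.8, array([ 0.4832, -0.2932,  0.154 ]), array([ 0.4821, -0.293 ,  0.1536]))
```

View pics/w4.png

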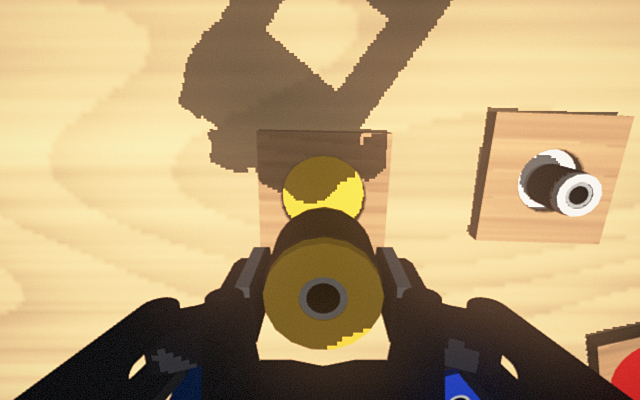

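Yellow is held level (bore at (323,297)) and lined up with its pocket at (323,188). White stands in its own tile.

Emit:
apply_moves:
  rows: [0,0,0.03,0,0,0,0,0,0.07,0,0,0,0,0,0.11,0,0,0,0,0,0.14,0,0,0,0,0,0.157,0,0,0,0,0,0.165,0,0,0,0,0,0.169,0,0,0,0,0,0.171,0,0,0,0,0,0.171,0,0,0,0,0,0.171,0,0,0]

```text
t: 20.8
tool_pos: [0.483, -0.2945, 0.0966]
tool_rot: [0.001, 3.14, -0.002]
contact_force: [-1.3, 0.3, -0.9]
opening: 0.0471
grip_force: 41.4
```

Emit:
apply_moves:
  rows: [0,0,0.0025,0,0,0,0,0,0.0025,0,0,0,0,0,0.0025,0,0,0]

```text
t: 21.1
tool_pos: [0.483, -0.2946, 0.0949]
tool_rot: [0.001, 3.14, -0.001]
contact_force: [0.4, -0.5, 1.3]
opening: 0.0465
grip_force: 41.5
```

Emit:
apply_moves:
  rows: [0,0,0,0,0,0,0,0,0,0,0,0,0,0,0,0,0,0,0,0,0,0,0,0,0,0,0,0,0,0,0,0,-0.03,0,0,0,0,0,-0.1,0,0,0,0,0,-0.17,0,0,0,0,0,-0.22,0,0,0,0,0,-0.22,0,0,0]
  grip: 1

```text
t: 22.1
tool_pos: [0.4848, -0.2959, 0.2327]
tool_rot: [0.001, 3.133, -0.011]
contact_force: [0.2, -0.1, -0.6]
opening: 0.0854
grip_force: 0.0
```

```bash
python3 -c "
from h import *
check(.051,(.483,-.294))"
```

```text
[ 0.4848 -0.2959  0.2327] 0.0854
(2712, array([ 484.1, -294.6]), 23.1, array([ 0.4838, -0.2946,  0.0501]), array([ 0.4834, -0.2947,  0.0502]))
[ 483.1 -293.2  100.2  100.7   88.9]
```

Yellow is within 2 mm of centre. Blue next.

Emit:
apply_moves:
  rows: [-0.03,0.02,0,0,0,0,-0.09,0.061,0,0,0,0,-0.15,0.102,0,0,0,0,-0.21,0.143,0,0,0,0,-0.25,0.171,0,0,0,0,-0.268,0.183,0.03,0,0,0,-0.268,0.183,0.08,0,0,0,-0.268,0.183,0.11,0,0,0,-0.268,0.183,0.11,0,0,0,-0.268,0.183,0.11,0,0,0,-0.268,0.183,0.11,0,0,0]

```text
t: 23.25
tool_pos: [0.644, -0.1851, 0.1617]
tool_rot: [0.002, 3.139, -0.001]
contact_force: [-0.3, 0.5, 0.5]
opening: 0.0852
grip_force: 0.0
```

```bash
python3 -c "
from h import *
o,im,d,m,P=wrist(); print(o['tool_pos'].round(4)); print(disc(P,d,.05,(.644,-.184),.05))"
```

```text
[ 0.644  -0.1851  0.1617]
(8625, array([ 645.6, -182.9]), 31.3, array([ 0.6452, -0.183 ,  0.0492]), array([ 0.6443, -0.183 ,  0.0493]))
```

Emit:
apply_moves:
  rows: [-0.002,0.0035,0.03,0,0,0,-0.002,0.0035,0.065,0,0,0,-0.002,0.0035,0.095,0,0,0,-0.002,0.0035,0.113,0,0,0,-0.002,0.0035,0.122,0,0,0,-0.002,0.0035,0.122,0,0,0,-0.002,0.0035,0.122,0,0,0]

```text
t: 24.0
tool_pos: [0.6452, -0.1825, 0.0877]
tool_rot: [0.001, 3.14, -0.001]
contact_force: [0.4, -0.1, -0.2]
opening: 0.0854
grip_force: 0.0
```

Emit:
apply_moves:
  rows: [0,0,0,0,0,0,0,0,0,0,0,0,0,0,0,0,0,0,0,0,0,0,0,0,0,0,0,0,0,0,0,0,0,0,0,0]
  grip: 0
  grip_force: 50

```text
t: 24.6
tool_pos: [0.6456, -0.1827, 0.0886]
tool_rot: [0.001, 3.139, -0.002]
contact_force: [0.2, 0.2, 5.9]
opening: 0.063
grip_force: 55.8
```

Emit:
apply_moves:
  rows: [0,0,-0.015,0,0,0,0,0,-0.055,0,0,0,0,0,-0.105,0,0,0,0.003,0.01,-0.145,0,0,0,0.011,0.035,-0.165,0,0,0,0.026,0.082,-0.165,0,0,0,0.047,0.15,-0.165,0,0,0,0.069,0.22,-0.165,0,0,0,0.091,0.29,-0.165,0,0,0,0.113,0.36,-0.165,0,0,0,0.135,0.43,-0.165,0,0,0,0.157,0.5,-0.165,0,0,0,0.179,0.57,-0.165,0,0,0,0.201,0.64,-0.165,0,0,0,0.22,0.7,-0.165,0,0,0,0.236,0.75,-0.165,0,0,0,0.244,0.777,-0.165,0,0,0,0.248,0.789,-0.165,0,0,0,0.248,0.789,-0.165,0,0,0,0.248,0.789,-0.165,0,0,0]

```text
t: 26.6
tool_pos: [0.4964, 0.2902, 0.1857]
tool_rot: [-0.002, -3.141, 0.001]
contact_force: [-0.4, 0.4, -2.4]
opening: 0.0624
grip_force: 55.6
```

Run:
```python
from h import *
o,im,d,m,P=wrist("w5"); print(o["tool_pos"].round(4),o["opening"],o["contact_force"].round(1))
print(disc(P,d,o["tool_pos"][2]-.038,o["tool_pos"][:2],.035))
```

```text
[0.4964 0.2902 0.1857] 0.0624065905718948 [-0.4  0.4 -2.4]
(20010, array([494.6, 290.2]), 34.5, array([0.4935, 0.2904, 0.1472]), array([0.4933, 0.2904, 0.1465]))
```

View pics/w5.png

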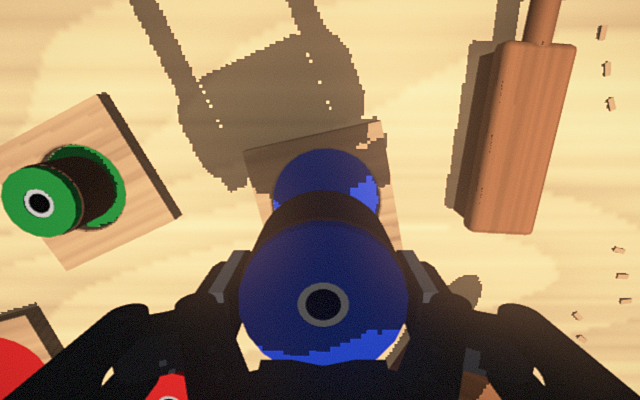

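Blue is held level (bore at (323,303)) above its pocket. The brush at (520,130) is well clear.

Emit:
apply_moves:
  rows: [0,0,0.03,0,0,0,0,0,0.07,0,0,0,0,0,0.105,0,0,0,0,0,0.13,0,0,0,0,0,0.143,0,0,0,0,0,0.148,0,0,0,0,0,0.151,0,0,0,0,0,0.152,0,0,0,0,0,0.152,0,0,0,0,0,0.152,0,0,0]

```text
t: 27.65
tool_pos: [0.4965, 0.2914, 0.0956]
tool_rot: [0.001, 3.14, 0.001]
contact_force: [0.6, -0.0, -2.3]
opening: 0.0628
grip_force: 55.6
```

Emit:
apply_moves:
  rows: [0,0,0.0025,0,0,0,0,0,0.0025,0,0,0,0,0,0.0025,0,0,0]

```text
t: 27.95
tool_pos: [0.4966, 0.2915, 0.0945]
tool_rot: [0.001, 3.14, 0.001]
contact_force: [-2.8, 0.2, 5.9]
opening: 0.0626
grip_force: 55.8
```

Emit:
apply_moves:
  rows: [0,0,0,0,0,0,0,0,0,0,0,0,0,0,0,0,0,0,0,0,0,0,0,0,0,0,0,0,0,0,0,0,-0.03,0,0,0,0,0,-0.1,0,0,0,0,0,-0.17,0,0,0,0,0,-0.22,0,0,0,0,0,-0.22,0,0,0]
  grip: 1

```text
t: 28.95
tool_pos: [0.4987, 0.2923, 0.2318]
tool_rot: [0.001, 3.131, 0.007]
contact_force: [-0.1, 0.5, -0.2]
opening: 0.0853
grip_force: 0.0
```

```bash
python3 -c "
from h import *
check(.056,(.497,.291))"
```

```text
[0.4987 0.2923 0.2318] 0.0853
(5157, array([496.8, 291.4]), 31.0, array([0.4965, 0.2915, 0.0552]), array([0.4959, 0.2915, 0.0553]))
[497.4 291.8 100.6 100.3  12.4]
```

Blue is on its pocket floor, within 1 mm of centre. Red last.

Emit:
apply_moves:
  rows: [-0.03,-0.024,0,0,0,0,-0.09,-0.071,0,0,0,0,-0.15,-0.118,0,0,0,0,-0.205,-0.162,0,0,0,0,-0.24,-0.19,0,0,0,0,-0.25,-0.1975,0.03,0,0,0,-0.25,-0.1975,0.08,0,0,0,-0.25,-0.1975,0.11,0,0,0,-0.25,-0.1975,0.11,0,0,0,-0.25,-0.1975,0.11,0,0,0,-0.25,-0.1975,0.11,0,0,0]

```text
t: 30.1
tool_pos: [0.6464, 0.1733, 0.1607]
tool_rot: [-0.001, 3.139, 0.001]
contact_force: [-0.2, -0.1, -0.0]
opening: 0.0855
grip_force: 0.0
```

```bash
python3 -c "
from h import *
o,im,d,m,P=wrist(); print(o['tool_pos'].round(4)); print(disc(P,d,.05,(.647,.173),.05))"
```

```text
[0.6464 0.1733 0.1607]
(8745, array([647.3, 173.1]), 31.3, array([0.6467, 0.1731, 0.0491]), array([0.6458, 0.1731, 0.0493]))
```

Emit:
apply_moves:
  rows: [0,0,0.03,0,0,0,0,0,0.065,0,0,0,0,0,0.095,0,0,0,0,0,0.113,0,0,0,0,0,0.121,0,0,0,0,0,0.121,0,0,0,0,0,0.121,0,0,0]

```text
t: 30.85
tool_pos: [0.6466, 0.1727, 0.0875]
tool_rot: [0.001, 3.14, 0.0]
contact_force: [0.5, 0.3, 0.9]
opening: 0.0851
grip_force: 0.0
```

Emit:
apply_moves:
  rows: [0,0,0,0,0,0,0,0,0,0,0,0,0,0,0,0,0,0,0,0,0,0,0,0,0,0,0,0,0,0,0,0,0,0,0,0]
  grip: 0
  grip_force: 50

```text
t: 31.45
tool_pos: [0.647, 0.1727, 0.0882]
tool_rot: [0.001, 3.139, 0.001]
contact_force: [-0.3, 0.6, 5.9]
opening: 0.0626
grip_force: 55.8
```

Emit:
apply_moves:
  rows: [0,0,-0.015,0,0,0,0,0,-0.05,0,0,0,0,0,-0.09,0,0,0,0,-0.01,-0.115,0,0,0,-0.002,-0.04,-0.115,0,0,0,-0.004,-0.09,-0.115,0,0,0,-0.006,-0.14,-0.115,0,0,0,-0.008,-0.19,-0.115,0,0,0,-0.01,-0.235,-0.115,0,0,0,-0.011,-0.26,-0.115,0,0,0,-0.011,-0.27,-0.115,0,0,0,-0.011,-0.27,-0.115,0,0,0,-0.011,-0.27,-0.115,0,0,0]

```text
t: 32.75
tool_pos: [0.6524, 0.0112, 0.1553]
tool_rot: [0.0, -3.141, -0.001]
contact_force: [-0.6, 0.9, -2.2]
opening: 0.0628
grip_force: 55.4
```

Run:
```python
from h import *
o,im,d,m,P=wrist("w6"); print(o["tool_pos"].round(4),o["opening"],o["contact_force"].round(1))
print(disc(P,d,o["tool_pos"][2]-.038,o["tool_pos"][:2],.035))
```

```text
[0.6524 0.0112 0.1553] 0.0627910333604133 [-0.6  0.9 -2.2]
(20021, array([650.4,  11.2]), 34.4, array([0.6494, 0.0114, 0.1169]), array([0.6492, 0.0114, 0.1164]))
```

View pics/w6.png

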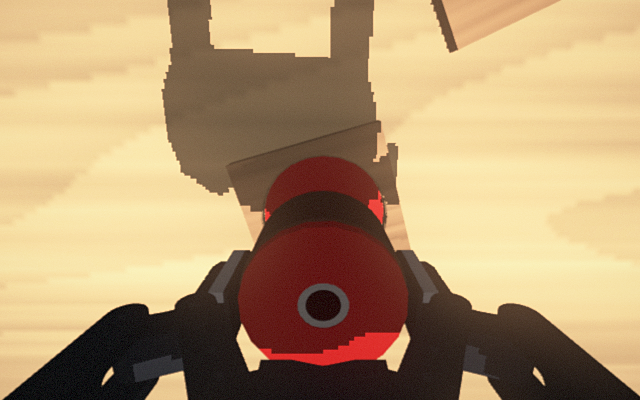

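Red is held level (bore at (323,305)), with its pocket right below.

Emit:
apply_moves:
  rows: [0,0,0.025,0,0,0,0,0,0.055,0,0,0,0,0,0.08,0,0,0,0,0,0.092,0,0,0,0,0,0.098,0,0,0,0,0,0.101,0,0,0,0,0,0.102,0,0,0,0,0,0.102,0,0,0,0,0,0.102,0,0,0]

```text
t: 33.7
tool_pos: [0.653, 0.0105, 0.0953]
tool_rot: [0.001, 3.14, -0.0]
contact_force: [0.6, -0.2, -2.1]
opening: 0.0628
grip_force: 55.4
```

Emit:
apply_moves:
  rows: [0,0,0.0025,0,0,0,0,0,0.0025,0,0,0,0,0,0.0025,0,0,0]

```text
t: 34.0
tool_pos: [0.6532, 0.0105, 0.0943]
tool_rot: [0.001, 3.14, -0.0]
contact_force: [-1.8, -0.8, 4.3]
opening: 0.0625
grip_force: 55.6
```

Emit:
apply_moves:
  rows: [0,0,0,0,0,0,0,0,0,0,0,0,0,0,0,0,0,0,0,0,0,0,0,0,0,0,0,0,0,0,0,0,-0.03,0,0,0,0,0,-0.1,0,0,0,0,0,-0.17,0,0,0,0,0,-0.22,0,0,0,0,0,-0.22,0,0,0,0,0,-0.22,0,0,0,0,0,-0.22,0,0,0]
  grip: 1

```text
t: 35.2
tool_pos: [0.6518, 0.0107, 0.2239]
tool_rot: [-0.001, -3.139, -0.0]
contact_force: [-0.1, -0.2, -0.1]
opening: 0.0853
grip_force: 0.0
```

Run:
```python
from h import *
check(.056,(.6535,.011))
im,d=ctrl.get_image("scene"); cv2.imwrite("pics/scene1.png",im); P=cloud(ctrl.camera_model("scene"),d)
for n,t,xy in(("blue",.056,(.497,.291)),("green",.051,(.4858,.112)),("white",.046,(.471,-.12)),("yellow",.051,(.483,-.294)),("red",.056,(.6535,.011))): print(n,disc(P,d,t,xy,.035))
```

```text
[0.6518 0.0107 0.2239] 0.0853
(5395, array([653.6,  10.2]), 31.1, array([0.6533, 0.0104, 0.0552]), array([0.6526, 0.0104, 0.0553]))
[654.2  11.9 100.7 100.4  16. ]
blue (244, array([496.2, 289.8]), 33.3, array([0.4961, 0.2897, 0.0561]), array([0.4986, 0.2889, 0.0577]))
green (131, array([484.9, 109.7]), 25.6, array([0.4852, 0.1108, 0.0511]), array([0.4891, 0.1121, 0.0523]))
white (59, array([ 472.3, -118.7]), 17.6, array([ 0.4723, -0.1213,  0.0462]), array([ 0.4734, -0.1209,  0.047 ]))
yellow (141, array([ 483.7, -294.5]), 26.2, array([ 0.4831, -0.2947,  0.051 ]), array([ 0.4865, -0.295 ,  0.0523]))
red (299, array([652.9,  10.1]), 32.7, array([0.6529, 0.01  , 0.0562]), array([0.6558, 0.0094, 0.0576]))
```

View pics/scene1.png

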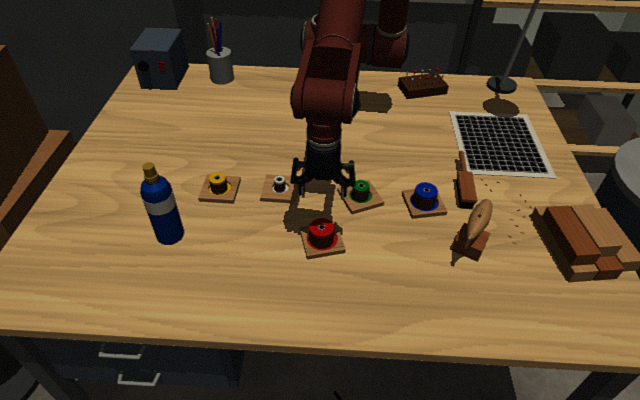

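The scene picture shows all five drums upright in tiles of their own colour: yellow (219,184), white (280,185), green (361,189), blue (426,194), red (321,235). The bottle, fish and brush have not moved.

```bash
python3 -c "
from station import ctrl
print(ctrl.finish_job())"
```

```text
the job is handed in; nothing more can be done
None
```

All five drums stand upright on the pocket floors of their own colour tiles, each measured within about 2.5 mm of centre; the bottle, fish and brush look unmoved, and the job is handed in (no verdict returned).

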